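# Walk the die block round to the drilling fence

## Task

The heavy die block was set down on the drilling plate the wrong way round. Without lifting it, walk it round where it stands by nudging its corners with the fingertips until its brass-faced side looks at the fence, and only then push it home, so that the whole brass face lies flat against the fence. Do not let the block touch the fence before it has been turned to face it, keep it on the plate, and leave the other things where they are.

Things in the scene. Friction and masses are not known exactly. Their poses are not given: they have to be found in the camera images.
- plate: Fixed T-slotted cast-iron drilling plate, 400 (x) x 560 (y) x 20 mm, on the bench. Origin under its centre; its flat top, on which the block slides, is 20 mm above the bench (world z = 0.020). Its five 12 mm T-slots run along its x and do not hinder sliding. x points away from the robot.
- fence: Fixed bright steel bar, 40 (x) x 300 (y) x 20 mm high, bolted across the far part of the plate with two hex nuts that stand 20 mm above the bar, 100 mm left and right of its middle. Origin: centre of its underside, on the plate's top. x points away from the robot, across the bar; y along it. Its working face looks to -x, towards the robot.
- fence_face (a point): Middle of the fence's working face, at its foot on the plate's top. Same axes as the fence: the face is this frame's plane x = 0, and spans y = -150 to +150 mm.
- block: Loose heavy solid steel die block with a brass strip, 90 (x, brass included) x 100 (y) x 30 mm high, about 2.1 kg, lying flat on the plate; too wide to be pinched. It takes some 5 to 12 N to slide it. Origin: centre of its underside. Its +x side is the brass-faced side (12 mm thick brass strip along the whole side, seen as a gold band from above), the other three sides are bare steel. At the start the brass looks away from the fence, 100 to 180 degrees round.
- brass_mid (a point): Middle of the outer face of the block's brass strip, at the bottom edge: block frame (45, 0, 0) mm. Same axes as the block.
- brass_left (a point): Bottom corner of the brass face at the block's +y end: block frame (45, 50, 0) mm. Same axes as the block.
- brass_right (a point): Bottom corner of the brass face at the block's -y end: block frame (45, -50, 0) mm. Same axes as the block.
- oil_bottle: standing yellow oil bottle with a red cap, 52 mm wide, 140 mm tall, on the plate left of the block. A bystander: leave it alone. Origin at its underside (centre)
- vee_block: dark steel V-block, 60 x 45 x 40 mm, on the plate at the near left. A bystander: leave it alone. Origin at its underside (centre)
- tap_wrench: steel bar-type tap wrench lying on the plate right of the block, 180 mm long, 22 mm wide, 18 mm high. A bystander: leave it alone. Origin at its underside (centre)
- step_block: black stepped clamping block, 28 x 64 x 48 mm, on the far right of the plate beside the fence end. A bystander: leave it alone. Origin at its underside (centre)
- hacksaw: hacksaw with a red handle lying on the bench to the right of the plate, about 400 mm long. A bystander: leave it alone. Origin at its underside
- hammer: hammer lying on the bench left of the plate. A bystander: leave it alone. Origin at its underside (centre)
- try_square: engineer's try square (100 x 130 mm) lying on the bench left of the plate. A bystander: leave it alone. Origin at its underside
There are look-alikes about, which are no part of the job. Of the things that look like the block, the smallest one is meant.

How it is judged:
By the outcome, as a careful person would: the job done as asked, in the order asked, and still so for the second after the job is handed in, with the robot touching nothing.
It also fails if it takes over 72 s, if anything falls off the work surface, if the arm or the gripper's body presses on something with over 40 N, if the wrist force passes 120 N, or if a joint passes its speed limit or range.

## Robot

A 6-joint arm with a two-finger parallel gripper is mounted at the origin on the work surface. World frame = base frame: x ahead of the robot, y to its left, z up, the work surface at z = 0. Lengths are in m, angles in degrees, forces in N, time in s.
With the tool pointing down it reaches from about 0.4 to 0.825 m from the base axis. Payload 7 kg.
Tool frame: the origin (TCP) lies at the centre of the arm's flange, where the gripper is bolted on; the fingertips stand 178 mm ahead of it and the grasp point (between the pads) lies 159 mm ahead of it (r.tips_ahead is the z of the fingertips in the tool frame, in m); z points along the fingers, y is the line along which they close (so a half turn about z gives the same grasp; the last joint's range is limited). The gripper opens to 88 mm and grips with 3 to 60 N. Pads are 19 mm wide; open, the fingers measure 130 mm over their backs; the gripper's body (78 mm by 193 mm) begins 47 mm behind the grasp point.
Start: joints at [-49.154, 20.546, 0.682, 0, -70.136, -16.507], TCP at [0.278, -0.615, 0.405] pointing down, gripper open.
Joint ranges: [-176.03, 176.03], [-82.01, 121.73], [-58.28, 71.71], [-173.87, 95.51], [-174.79, -0.11], [-173.66, 173.66]. Speed limits (degrees/s): [136.94, 136.94, 172.46, 180, 180, 180].

## Interface

Orientations are given as [roll, pitch, yaw] about the fixed x, y, z axes, in that order (R = Rz(yaw) Ry(pitch) Rx(roll)).
In Python, from plant import r gives the robot as it stands. The module is installed in compiled form; this text tells all that it offers.
- The arm moves only by the shell command python3 -m pendant 'ROWS' [FORCE]. ROWS is JSON, a list that holds one entry, the list of rows, each a list of 7 numbers: the shift along the tool's x, y, z in m, then the turn, a rotation vector about the tool's x, y, z in degrees, then the gripper command: -1 is shut, 1 is fully open, values between are in proportion. A call has 1 to 5 rows; each row is the pose to reach, as a shift and turn from the pose commanded when the call began, along the tool's axes at that moment; what a row does not reach only later rows make up. A row lasts 1/10 s, in which the tool goes at most 50 mm and 8.59 degrees, less where a joint would pass 70% of its speed; a pose out of reach is approached as far as the arm can. A call with a gripper value outside its range is refused whole. The fingers move at their own pace and stop on an object; FORCE is the grip in N (left out, the last holds). Time passes only in rows, so rows that repeat a pose let the fingers close. It gives the time, the measured TCP pose, the force, the opening and the grip force at its end, in the units of the state.
- r.get_state(): the state, without advancing time (a new reading comes with each control period).
- r.capture(name): name is "scene" or "top" or "wrist"; returns the picture (400x640x3 uint8, red, green, blue); there is no depth.
- r.camera_params(name): a dict with "fx", "fy", "cx", "cy" (pixels), "R" (3x3) and "t" (3): a world point X has camera coordinates R X + t. Camera axes: x right, y down, z forward; pixel columns grow to the right and rows downward; lengths in m; the calibration is good to about 2 mm. The wrist camera is an equidistant fisheye: a pixel r from the principal point sees the ray r / f radians off the axis. A picture is of the moment at which its call begins: read the wrist's pose just before it. camera_params takes no time and is no camera call; for the wrist camera it gives the pose at the moment of the call.
- r.close_job(): hands the job in; it is judged then, once.
The state is a dict: "time_s": time; "joints": joint angles; "qd": joint speeds; "joint_torque": joint torques, N m; "tcp_pos": TCP position; "eef_rot": TCP orientation; "contact_force": force on the tool from outside, world axes, zero at the start; "moment": the same for the moment, N m; "gripper_width": finger opening in m; "gripper_force": force on a finger pad.
Only numpy, scipy, OpenCV 4.12 (cv2) and the standard library are available. Lean on these libraries where they do the work, as an engineer would, in place of code of your own. Each camera call takes 0.05 s, during which the arm holds its last target. There are 200 camera calls.

## Working session

There is one attempt and no reset: what is moved stays moved. The work goes in short steps, Python scripts to look and compute and a shell command to move; the robot and the scene stay as the last step left them, time stands still between calls to the robot, and variables do not carry over. Pictures are saved under pics/ and viewed, at most 10 in all, crops included, and the job is handed in when it is done.

```bash
mkdir -p pics; python3 - <<'E'
from plant import r
import cv2
for n in ("top","scene"):
    im=r.capture(n); cv2.imwrite(f"pics/{n}0.png",im[:,:,::-1])
    p=r.camera_params(n); print(n,p)
print(r.get_state())
E
```

```text
top {'fx': 464.1031412245491, 'fy': 464.1031412245491, 'cx': 321.7886299060643, 'cy': 204.77124371533475, 'R': array([[ 0.00565074, -0.99998071, -0.0025786 ],
       [-0.99884498, -0.00552124, -0.04773079],
       [ 0.04771563,  0.00284534, -0.99885691]]), 't': array([0.02036189, 0.45102019, 1.73179376])}
scene {'fx': 365.2686658477418, 'fy': 365.2686658477418, 'cx': 322.6944465046687, 'cy': 203.2386676462226, 'R': array([[ 0.6231282 ,  0.78208217,  0.00766331],
       [ 0.4731668 , -0.36916034, -0.79989613],
       [-0.62275551,  0.50206387, -0.60008953]]), 't': array([-0.32251385, -0.13568555,  1.50729281])}
{'time_s': 0.1, 'joints': array([-4.91523438e+01,  2.05871907e+01,  6.39437145e-01, -1.82161753e-02,
       -7.01350818e+01, -1.65065720e+01]), 'qd': array([ 0.0519446 , -0.09495206,  0.06813865, -0.00829796, -0.04275798,
        0.01777512]), 'joint_torque': array([-3.07505288e-03, -5.84162629e+01,  2.93753797e+01,  7.01547593e+00,
        1.02200807e-02, -3.02482033e-05]), 'tcp_pos': array([ 0.27814005, -0.61484535,  0.4038194 ]), 'eef_rot': array([ 1.79915713e+02, -7.11828754e-03, -1.55665113e+02]), 'contact_force': array([-0.11939273, -0.03919581, -0.20777791]), 'moment': array([ 0.02372522, -0.04398882,  0.01936399]), 'gripper_force': 0.0, 'gripper_width': 0.08764706048357075}
```

View pics/top0.png

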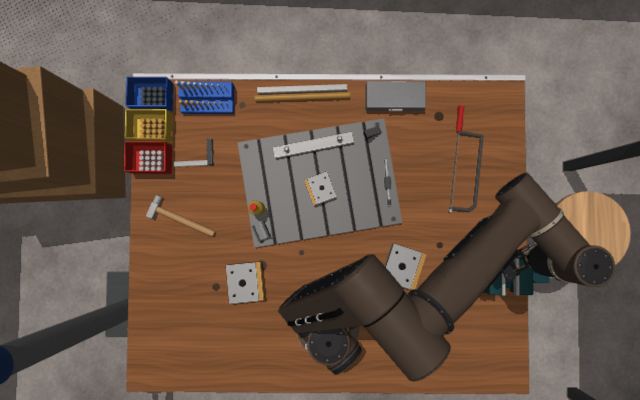

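View pics/scene0.png

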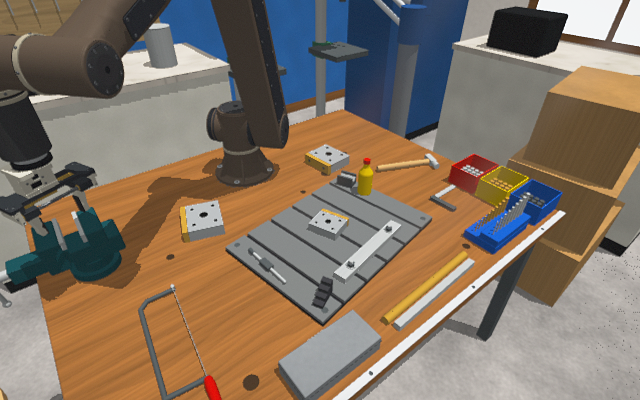

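Three look-alike blocks in the top image: (320,188) on the plate, (244,283) and (405,266) on the bench. The one on the plate is smallest and lies on the plate as described. I'll confirm it in an enlarged crop.

```bash
python3 - <<'E'
import cv2
im=cv2.imread("pics/top0.png")[115:250,232:407]
cv2.imwrite("pics/crop0.png",cv2.resize(im,None,fx=4.4,fy=4.4,interpolation=cv2.INTER_CUBIC))
E
```

```text
(no output)
```

View pics/crop0.png

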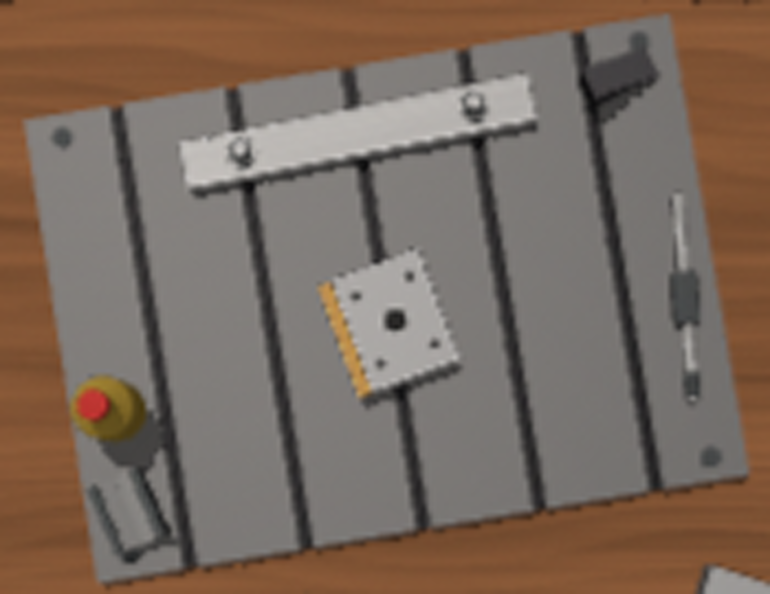

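Confirmed: the block with the gold band on its left, at crop (390,325), which is top image (320,188). The fence is above it, and the brass has to turn about 100° clockwise. Next I write the measuring helper.

```bash
cat > h.py <<'E'
import numpy as np, cv2
from plant import r
def proj(p,X):
    c=np.atleast_2d(X)@p["R"].T+p["t"]; return np.c_[p["fx"]*c[:,0]/c[:,2]+p["cx"],p["fy"]*c[:,1]/c[:,2]+p["cy"]]
def unproj(p,uv,z):
    uv=np.atleast_2d(uv); d=np.c_[(uv[:,0]-p["cx"])/p["fx"],(uv[:,1]-p["cy"])/p["fy"],np.ones(len(uv))]@p["R"]
    C=-p["R"].T@p["t"]; return C+d*((z-C[2])/d[:,2])[:,None]
X0,Y0,S=0.35,-0.35,0.0005   # rectified grid: col->y, row->x
def rect(im,p,z):
    q=np.array([[.35,-.35],[.85,-.35],[.85,.35],[.35,.35]]); uv=proj(p,np.c_[q,np.full(4,z)])
    g=np.c_[(q[:,1]-Y0)/S,(q[:,0]-X0)/S]
    H=cv2.getPerspectiveTransform(uv.astype(np.float32),g.astype(np.float32))
    return cv2.warpPerspective(im,H,(1400,1000),flags=cv2.INTER_CUBIC)
def mask_box(m,near):
    m=cv2.morphologyEx(m.astype(np.uint8),cv2.MORPH_CLOSE,np.ones((15,15)))
    m=cv2.morphologyEx(m,cv2.MORPH_OPEN,np.ones((25,25)))
    cs,_=cv2.findContours(m,cv2.RETR_EXTERNAL,cv2.CHAIN_APPROX_NONE)
    w=lambda c:np.array(c)@[[0,1],[1,0]]*S+[X0,Y0]
    c=min(cs,key=lambda c:np.hypot(*(w(cv2.minAreaRect(c)[0])-near)))
    b=w(cv2.boxPoints(cv2.minAreaRect(c))); return b
def block(near,names=("top","scene"),save=None):
    for n in names:
        im=r.capture(n); p=r.camera_params(n); R=rect(im,p,0.05)
        if save: cv2.imwrite(f"pics/{save}_{n}.png",R[::2,::2,::-1])
        hsv=cv2.cvtColor(R,cv2.COLOR_RGB2HSV); h,s,v=[hsv[...,i].astype(int) for i in range(3)]
        br=(h>12)&(h<28)&(s>110)&(v>130); m=br|((v>150)&(s<60))
        b=mask_box(m,near); c=b.mean(0)
        bb=cv2.fillPoly(np.zeros(br.shape,np.uint8),[np.rint((b[:,::-1]-[Y0,X0])/S).astype(np.int32)],1)
        yy,xx=np.nonzero(br&(bb>0)); bc=np.array([yy.mean(),xx.mean()])*S+[X0,Y0]
        mids=(b+np.roll(b,-1,0))/2-c; d=mids[np.argmax(mids@(bc-c))]
        L=np.linalg.norm(b-np.roll(b,-1,0),axis=1)[:2]*1000
        print(n,"c",c.round(4),"yaw",np.degrees(np.arctan2(d[1],d[0])).round(1),"sides",L.round(0))
E
python3 - <<'E'
from h import *
p=r.camera_params("top"); f=lambda a:np.array(a)/4.4+[232,115]
b=unproj(p,f([[320,287],[418,250],[460,365],[365,400]]),.05); print("blk",b[:,:2].round(3),b.mean(0).round(3))
print("fence",unproj(p,f([[180,143],[530,75],[537,125],[190,188]]),.04)[:,:2].round(4).tolist())
pl=unproj(p,f([[25,120],[668,15],[747,475],[103,583]]),.02);print("plate",pl[:,:2].round(3).tolist(),[np.linalg.norm(pl[i]-pl[i-1]).round(3) for i in range(4)])
print("bottle,wrench",unproj(p,f([[130,440]]),.02).round(3),unproj(p,f([[685,190],[690,400]]),.03).round(3))
block(b.mean(0)[:2],save="r0")
# fence by rectified mask at z=.04
for n in("top","scene"):
    q=r.camera_params(n);R=rect(r.capture(n),q,.04);hsv=cv2.cvtColor(R,cv2.COLOR_RGB2HSV)
    m=(hsv[...,2]>150)&(hsv[...,1]<60); B=mask_box(m,unproj(p,f([[360,132]]),.04)[0,:2])
    print(n,"fence",B.round(4).tolist(),B.mean(0).round(4),np.linalg.norm(B-np.roll(B,1,0),axis=1)[:2].round(3))
E
```

```text
blk [[ 0.539  0.086]
 [ 0.571  0.004]
 [ 0.474 -0.031]
 [ 0.445  0.048]] [0.507 0.027 0.05 ]
fence [[0.6615, 0.2056], [0.7209, -0.0897], [0.6784, -0.0957], [0.6233, 0.1967]]
plate [[0.684, 0.34], [0.777, -0.209], [0.384, -0.276], [0.29, 0.269]] [np.float64(0.401), np.float64(0.557), np.float64(0.399), np.float64(0.553)]
bottle,wrench [[0.411 0.247 0.02 ]] [[ 0.625 -0.222  0.03 ]
 [ 0.447 -0.226  0.03 ]]
top c [0.5122 0.0304] yaw 110.9 sides [ 90. 100.]
scene c [0.5112 0.0328] yaw 111.4 sides [ 96. 109.]
top fence [[0.6844, -0.0942], [0.6241, 0.2017], [0.6646, 0.2099], [0.7249, -0.0859]] [0.6745 0.0579] [0.041 0.302]
scene fence [[0.669, -0.0386], [0.6304, 0.1508], [0.6728, 0.1594], [0.7114, -0.0299]] [0.6709 0.0604] [0.043 0.193]
```

```bash
cat >> h.py <<'E'
FY=np.radians(11.5); FO=np.array([0.655,0.054])
def F(c,yaw):
    d=np.array(c)-FO; R=np.array([[np.cos(FY),np.sin(FY)],[-np.sin(FY),np.cos(FY)]]); return (R@d*1000).round(1),yaw-11.5
def rel(xy,z,yaw,frm=None):
    s=r.get_state() if frm is None else frm
    p,y=s["tcp_pos"],s["eef_rot"][2]; a=np.radians(y); d=np.array(xy)-p[:2]
    return np.r_[d@[np.cos(a),np.sin(a)],d@[np.sin(a),-np.cos(a)],p[2]-z].round(4),round(-((yaw-y+180)%360-180),1)
def push(c,yaw,overlap=.012,clear=.012):
    c=np.array(c);cur=r.get_state()["eef_rot"][2]
    for k,(h,w) in enumerate([(.045,.05),(.05,.045)]*2):
        a=np.radians(yaw+90*k); n=np.array([np.cos(a),np.sin(a)]); t=np.array([n[1],-n[0]])
        g=c+n*(h+.0095+clear)+t*(w-overlap+.021)
        ty=min([yaw+90*k,yaw+90*k+180],key=lambda q:abs((q-cur+180)%360-180))
        sgn=np.cos(np.radians(ty-yaw-90*k))
        print("side","+x +y -x -y".split()[k],"normal(F)",round((yaw+90*k-11.5)%360,1),"start",g.round(3),"toolyaw",round(ty%360,1),"hover rel",rel(g,.285,ty),"push along tool x",-round(sgn))
E
python3 -c "
from h import *
print(F([.512,.031],111.1)); push([.512,.031],111.1)"
```

```text
(array([-144.7,    6. ]), 99.6)
side +x normal(F) 99.6 start [0.543 0.114] toolyaw 291.1 hover rel (array([-0.5419,  0.5552,  0.1194]), np.float64(-86.8)) push along tool x 1
side +y normal(F) 189.6 start [0.426 0.056] toolyaw 201.1 hover rel (array([-0.4109,  0.5501,  0.1194]), np.float64(3.2)) push along tool x -1
side -x normal(F) 279.6 start [ 0.481 -0.052] toolyaw 291.1 hover rel (array([-0.4166,  0.4291,  0.1194]), np.float64(-86.8)) push along tool x -1
side -y normal(F) 9.6 start [0.598 0.006] toolyaw 201.1 hover rel (array([-0.5476,  0.4342,  0.1194]), np.float64(3.2)) push along tool x 1
```

```bash
P="python3 -m pendant"
$P '[[[-0.411,0.550,0.05,0,0,3.2,-1],[-0.411,0.550,0.05,0,0,3.2,-1],[-0.411,0.550,0.05,0,0,3.2,-1],[-0.411,0.550,0.05,0,0,3.2,-1],[-0.411,0.550,0.05,0,0,3.2,-1]]]' | tail -c 300
python3 -c "
from h import *
print(r.get_state()['time_s'],r.get_state()['tcp_pos'],rel([.426,.056],.285,-158.9))"
```

```text
time_s: 0.8
tcp_pos: [0.3317, -0.3698, 0.3864]
eef_rot: [-180.0, 0.0, -158.9]
contact_force: [0.8, 0.5, -0.1]
gripper_width: 0.053
gripper_force: 0.0
0.8 [ 0.33173823 -0.36975252  0.38640371] (array([-0.2413,  0.3632,  0.1014]), np.float64(0.0))
```

```bash
P="python3 -m pendant"
$P '[[[-0.241,0.363,0.10,0,0,0,-1],[-0.241,0.363,0.10,0,0,0,-1],[-0.241,0.363,0.10,0,0,0,-1],[-0.241,0.363,0.10,0,0,0,-1],[-0.241,0.363,0.10,0,0,0,-1]]]' >/dev/null
python3 -c "
from h import *
print(r.get_state()['time_s'],r.get_state()['tcp_pos'],rel([.426,.056],.205,-158.9))"
```

```text
1.3 [ 0.38420251 -0.13173909  0.33066944] (array([-0.1067,  0.16  ,  0.1257]), np.float64(0.0))
```

```bash
P="python3 -m pendant"
$P '[[[-0.1,0.15,0.04,0,0,0,-1],[-0.1,0.15,0.04,0,0,0,-1],[-0.1,0.15,0.04,0,0,0,-1],[-0.1,0.15,0.04,0,0,0,-1],[-0.1,0.15,0.04,0,0,0,-1]]]' >/dev/null
$P '[[[0,0,0,0,0,0,-1],[0,0,0,0,0,0,-1]]]' >/dev/null
python3 - <<'E'
from h import *
print(r.get_state()['time_s'],r.get_state()['tcp_pos'],r.get_state()['gripper_width'],rel([.426,.056],.205,-158.9))
p=r.camera_params("wrist"); print({k:np.round(v,3) for k,v in p.items()})
cv2.imwrite("pics/w1.png",r.capture("wrist")[:,:,::-1])
E
```

```text
2.0 [0.42327616 0.04194377 0.29067904] 0.0003478668098046785 (array([-0.0076,  0.0121,  0.0857]), np.float64(0.0))
{'fx': np.float64(309.707), 'fy': np.float64(309.707), 'cx': np.float64(321.825), 'cy': np.float64(197.573), 'R': array([[-0.36 ,  0.933, -0.001],
       [ 0.903,  0.348,  0.25 ],
       [ 0.234,  0.089, -0.968]]), 't': array([ 0.113, -0.4  ,  0.177])}
```

View pics/w1.png

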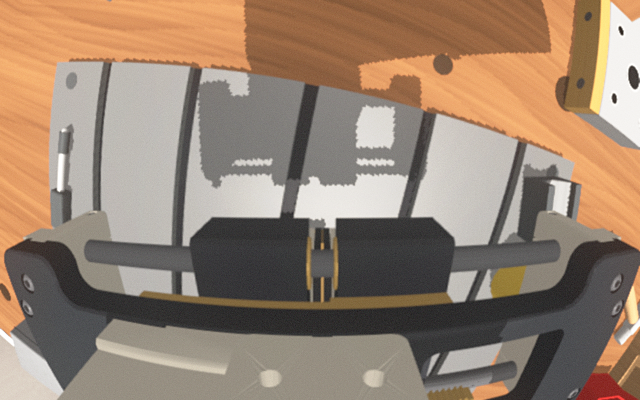

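Wrist view: the closed fingers are at (320,250), with the near plate, V-block (550,195) and bottle (505,270) beyond. The block is out of sight behind the gripper. The fingertip width is uncertain, so I'll push slightly further in from the corner.

```bash
P="python3 -m pendant"
$P '[[[-0.006,0.006,0,0,0,0,-1],[-0.006,0.006,0.04,0,0,0,-1],[-0.006,0.006,0.085,0,0,0,-1],[-0.006,0.006,0.085,0,0,0,-1],[-0.006,0.006,0.085,0,0,0,-1]]]' 
for i in 1 2; do $P '[[[-0.005,0,0,0,0,0,-1],[-0.010,0,0,0,0,0,-1],[-0.015,0,0,0,0,0,-1],[-0.020,0,0,0,0,0,-1],[-0.025,0,0,0,0,0,-1]]]'; done
```

```text
time_s: 2.55
tcp_pos: [0.4272, 0.0499, 0.2059]
eef_rot: [-179.9, -0.1, -158.9]
contact_force: [0.9, -0.5, -0.1]
gripper_width: 0.0005
gripper_force: 0.0
time_s: 3.05
tcp_pos: [0.4495, 0.0588, 0.2067]
eef_rot: [180.0, -0.1, -158.9]
contact_force: [-6.7, 0.1, 2.9]
gripper_width: 0.0002
gripper_force: 3.6
time_s: 3.55
tcp_pos: [0.473, 0.068, 0.2067]
eef_rot: [180.0, -0.0, -158.9]
contact_force: [-5.9, 0.2, 1.6]
gripper_width: 0.0004
gripper_force: 3.1
```

```bash
P="python3 -m pendant"
$P '[[[0.02,0,-0.04,0,0,0,-1],[0.02,-0.05,-0.08,0,0,0,-1],[0.02,-0.18,-0.1,0,0,0,-1],[0.02,-0.18,-0.1,0,0,0,-1],[0.02,-0.18,-0.1,0,0,0,-1]]]' | head -2 
$P '[[[0,-0.05,0,0,0,0,-1],[0,-0.05,0,0,0,0,-1]]]' | head -2 
python3 -c "
from h import *
block([.53,.04],save='r1')"
```

```text
time_s: 4.05
tcp_pos: [0.521, -0.1088, 0.309]
time_s: 4.25
tcp_pos: [0.5397, -0.1582, 0.3079]
top c [0.6727 0.0576] yaw -168.5 sides [300.  41.]
scene c [0.541 0.029] yaw 91.7 sides [ 93. 107.]h.py:29: RuntimeWarning: Mean of empty slice.
  yy,xx=np.nonzero(br&(bb>0)); bc=np.array([yy.mean(),xx.mean()])*S+[X0,Y0]
  ret = ret.dtype.type(ret / rcount)
```

View pics/r1_top.png

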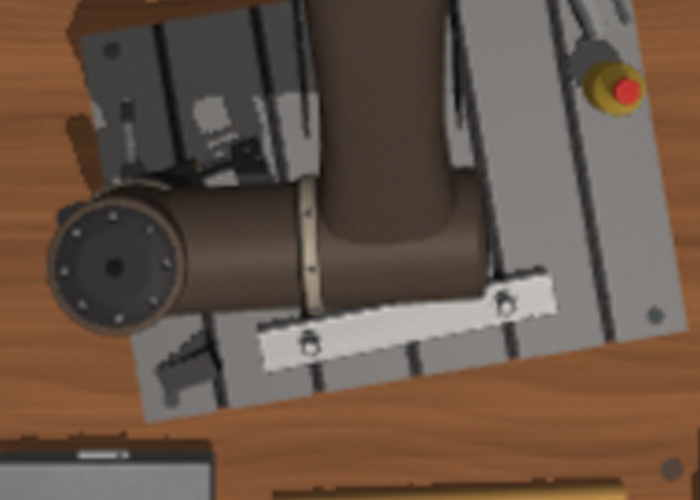

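Top view (rectified): the forearm covers the block, and the scene camera sees it free. The first push turned it about 20°, to c≈(0.541,0.029). The next push is on the far right corner, with a longer lever.

```bash
python3 -c "
from h import *
print(F([.541,.028],91.5)); push([.541,.028],91.5,overlap=.008)"; python3 -c "
from h import *
print(r.get_state()['tcp_pos'])"
```

```text
(array([-116.9,   -2.8]), 80.0)
side +x normal(F) 80.0 start [0.602 0.096] toolyaw 271.5 hover rel (array([-0.1496,  0.2116,  0.0221]), np.float64(-70.5)) push along tool x 1
side +y normal(F) 170.0 start [0.468 0.084] toolyaw 181.5 hover rel (array([-0.02  ,  0.2484,  0.0221]), np.float64(19.5)) push along tool x -1
side -x normal(F) 260.0 start [ 0.48 -0.04] toolyaw 271.5 hover rel (array([0.0135, 0.1282, 0.0221]), np.float64(-70.5)) push along tool x -1
side -y normal(F) 350.0 start [ 0.614 -0.028] toolyaw 181.5 hover rel (array([-0.1162,  0.0914,  0.0221]), np.float64(19.5)) push along tool x 1
[ 0.53822103 -0.15501401  0.30706066]
```

```bash
P="python3 -m pendant"
$P '[[[-0.116,0.091,0.022,0,0,19.5,-1],[-0.116,0.091,0.022,0,0,19.5,-1],[-0.116,0.091,0.022,0,0,19.5,-1],[-0.116,0.091,0.022,0,0,19.5,-1],[-0.116,0.091,0.022,0,0,19.5,-1]]]' |head -3
$P '[[[0,0,0.04,0,0,0,-1],[0,0,0.079,0,0,0,-1],[0,0,0.079,0,0,0,-1],[0,0,0.079,0,0,0,-1]]]' |head -4
for i in 1 2; do $P '[[[0.005,0,0,0,0,0,-1],[0.010,0,0,0,0,0,-1],[0.015,0,0,0,0,0,-1],[0.020,0,0,0,0,0,-1],[0.025,0,0,0,0,0,-1]]]'|sed -n '2p;4p'; done
```

```text
time_s: 4.85
tcp_pos: [0.6133, -0.0244, 0.2842]
eef_rot: [180.0, 0.0, -178.1]
time_s: 5.25
tcp_pos: [0.6131, -0.0271, 0.2056]
eef_rot: [-180.0, -0.0, -178.3]
contact_force: [-0.7, 0.1, 1.7]
tcp_pos: [0.5896, -0.0276, 0.2067]
contact_force: [6.8, -3.2, 0.1]
tcp_pos: [0.5646, -0.0283, 0.2067]
contact_force: [5.9, -2.3, 0.3]
```

```bash
P="python3 -m pendant"
$P '[[[0.005,0,0,0,0,0,-1],[0.010,0,0,0,0,0,-1],[0.004,0,-0.03,0,0,0,-1],[0.004,-0.02,-0.08,0,0,0,-1],[0.004,-0.07,-0.1,0,0,0,-1]]]' | head -2 
$P '[[[0.02,-0.05,0,0,0,0,-1],[0.03,-0.08,0,0,0,0,-1],[0.03,-0.08,0,0,0,0,-1]]]' | head -2 
python3 -c "
from h import *
block([.52,.02],names=['scene'],save='r2')
print(r.get_state()['tcp_pos'])"
```

```text
time_s: 6.75
tcp_pos: [0.562, -0.0911, 0.3068]
time_s: 7.05
tcp_pos: [0.5313, -0.1763, 0.303]
scene c [0.5141 0.0439] yaw 66.8 sides [111.  94.]
[ 0.53210121 -0.17495849  0.30285886]
```

View pics/r2_scene.png

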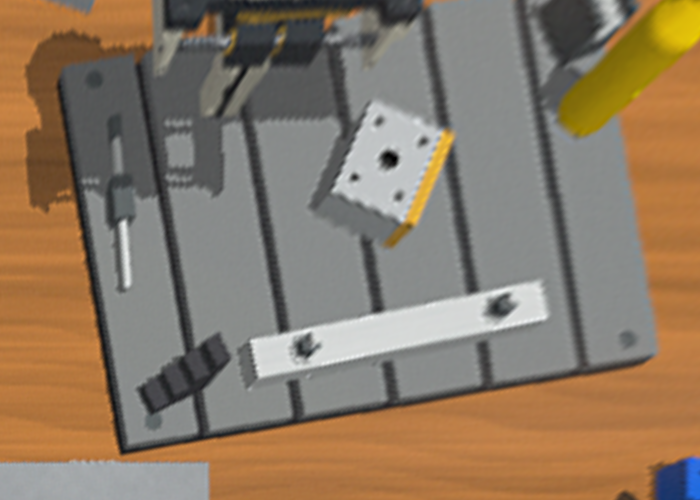

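Scene view (rectified, columns = y, rows = x): the block's centre hole is at (389,159), which gives (0.509,0.039). The brass faces +y/+x, yaw ≈66° (54° still to turn), well clear of the fence. Next I push the far-right end of its −y side.

```bash
python3 -c "
from h import *
print(F([.510,.039],66)); push([.510,.039],66,overlap=.008)"|grep -v '+'
```

```text
(array([-145.1,   14.2]), 54.5)
side -x normal(F) 234.5 start [0.425 0.004] toolyaw 246 hover rel (array([0.1021, 0.1815, 0.0179]), np.float64(-64.5)) push along tool x -1
side -y normal(F) 324.5 start [ 0.552 -0.043] toolyaw 156 hover rel (array([-0.023 ,  0.1314,  0.0179]), np.float64(25.5)) push along tool x 1
```

```bash
P="python3 -m pendant"
$P '[[[-0.023,0.131,0.018,0,0,25.5,-1],[-0.023,0.131,0.018,0,0,25.5,-1],[-0.023,0.131,0.018,0,0,25.5,-1],[-0.023,0.131,0.018,0,0,25.5,-1],[-0.023,0.131,0.018,0,0,25.5,-1]]]' |head -3
$P '[[[0,0,0.04,0,0,0,-1],[0,0,0.079,0,0,0,-1],[0,0,0.079,0,0,0,-1],[0,0,0.079,0,0,0,-1]]]' |head -4
for i in 1 2; do $P '[[[0.006,0,0,0,0,0,-1],[0.012,0,0,0,0,0,-1],[0.018,0,0,0,0,0,-1],[0.024,0,0,0,0,0,-1],[0.03,0,0,0,0,0,-1]]]'|sed -n '2p;4p'; done
$P '[[[-0.006,0,-0.03,0,0,0,-1],[-0.006,-0.02,-0.08,0,0,0,-1],[-0.006,-0.07,-0.1,0,0,0,-1],[-0.006,-0.12,-0.1,0,0,0,-1],[-0.006,-0.15,-0.1,0,0,0,-1]]]' | head -2 
$P '[[[0,0,0,0,0,0,-1],[0,0,0,0,0,0,-1]]]' | head -2 
python3 -c "
from h import *
block([.50,.05],names=['scene'],save='r3')"
```

```text
time_s: 7.6
tcp_pos: [0.5526, -0.0397, 0.2841]
eef_rot: [180.0, 0.0, 156.3]
time_s: 8.0
tcp_pos: [0.5527, -0.0421, 0.2053]
eef_rot: [-179.9, -0.0, 156.2]
contact_force: [-0.2, 0.7, 0.6]
tcp_pos: [0.5247, -0.0293, 0.2054]
contact_force: [-0.1, -3.1, 0.8]
tcp_pos: [0.4972, -0.0173, 0.2048]
contact_force: [0.5, -5.4, 1.0]
time_s: 9.5
tcp_pos: [0.4414, -0.1579, 0.3059]
time_s: 9.7
tcp_pos: [0.4422, -0.1572, 0.3049]
scene c [0.5144 0.0445] yaw 66.6 sides [111.  95.]
```

View pics/r3_scene.png

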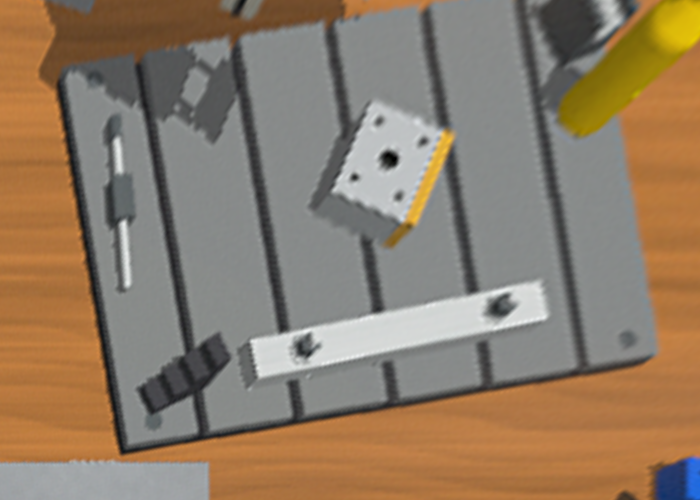

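Nothing moved: the block centre is still at (389,159), so the fingertip slid past its corner. I'll make the measurement better by fitting the block model's top and brass wall in the raw image.

```bash
cat >> h.py <<'E'
from scipy.optimize import minimize
def fit(x0,names=("scene",),verbose=True):
    out=[]
    for n in names:
        im=cv2.resize(r.capture(n),None,fx=4,fy=4,interpolation=cv2.INTER_CUBIC); p=r.camera_params(n)
        hsv=cv2.cvtColor(im,cv2.COLOR_RGB2HSV); h,s,v=[hsv[...,i].astype(int) for i in range(3)]
        m=((h>12)&(h<28)&(s>110)&(v>110))|((v>150)&(s<60))
        uv0=proj(p,[[x0[0],x0[1],.05]])[0]*4; a,b=int(uv0[0])-110,int(uv0[1])-110
        m=cv2.morphologyEx(m[b:b+220,a:a+220].astype(np.uint8),cv2.MORPH_CLOSE,np.ones((9,9)))
        k,l,st,_=cv2.connectedComponentsWithStats(m); m=(l==l[110,110] if l[110,110] else l==1+np.argmax(st[1:,4])).astype(np.uint8)
        C=-p["R"].T@p["t"]
        def model(q):
            t=np.radians(q[2]);R=np.array([[np.cos(t),-np.sin(t)],[np.sin(t),np.cos(t)]])
            w=lambda P:np.c_[np.array(P)[:,:2]@R.T+q[:2],np.array(P)[:,2]]
            top=w([[.045,.05,.05],[.045,-.05,.05],[-.045,-.05,.05],[-.045,.05,.05]]); fs=[top]
            br=w([[.045,.05,.05],[.045,-.05,.05],[.045,-.05,.02],[.045,.05,.02]]); fs+= [br] if (C[:2]-br[0,:2])@R[:,0]>0 else []
            for s_ in(1,-1):
                e=w([[.045,.05*s_,.05],[.033,.05*s_,.05],[.033,.05*s_,.02],[.045,.05*s_,.02]]); fs+= [e] if (C[:2]-e[0,:2])@R[:,1]*s_>0 else []
            g=np.zeros(m.shape,np.uint8)
            for f in fs: cv2.fillPoly(g,[np.rint(((proj(p,f)+.5)*4-.5-[a,b])*16).astype(np.int32)],1,shift=4)
            return g
        cost=lambda z:(lambda g:1-(g&m).sum()/(g|m).sum())(model([z[0]/1e3,z[1]/1e3,z[2]]))
        best=min((minimize(cost,[x0[0]*1e3+d,x0[1]*1e3,x0[2]+y],method="Nelder-Mead",options=dict(initial_simplex=np.array([x0[0]*1e3+d,x0[1]*1e3,x0[2]+y])+np.array([[0,0,0],[8,0,0],[0,8,0],[0,0,8]]))) for y in(-8,0,8) for d in(-4,4)),key=lambda o:o.fun)
        q=best.x; out.append(q); fp=F(q[:2]/1e3,q[2])
        print(n,q.round(1),"IoU",round(1-best.fun,3),"F",fp[0],round(fp[1],1),"t",r.get_state()["time_s"])
    return out
E
python3 -c "
from h import *
q=fit([.51,.039,66])[0]
push(q[:2]/1e3,q[2],overlap=.015)"|grep -v '+'
```

```text
scene [511.8  44.8  66.8] IoU 0.927 F [-142.1   19.6] 55.3 t 9.8
side -x normal(F) 235.3 start [0.434 0.006] toolyaw 66.8 hover rel (array([0.0736, 0.1447, 0.0198]), np.float64(89.4)) push along tool x 1
side -y normal(F) 325.3 start [ 0.557 -0.03 ] toolyaw 156.8 hover rel (array([-0.0538,  0.1616,  0.0198]), np.float64(-0.6)) push along tool x 1
```

```bash
P="python3 -m pendant"
$P '[[[-0.054,0.165,0.02,0,0,0,-1],[-0.054,0.165,0.02,0,0,0,-1],[-0.054,0.165,0.02,0,0,0,-1],[-0.054,0.165,0.02,0,0,0,-1],[-0.054,0.165,0.02,0,0,0,-1]]]' |head -3
$P '[[[0,0,0.04,0,0,0,-1],[0,0,0.079,0,0,0,-1],[0,0,0.079,0,0,0,-1],[0,0,0.079,0,0,0,-1]]]' |head -4
for i in 1 2; do $P '[[[0.006,0,0,0,0,0,-1],[0.012,0,0,0,0,0,-1],[0.018,0,0,0,0,0,-1],[0.024,0,0,0,0,0,-1],[0.03,0,0,0,0,0,-1]]]'|sed -n '2p;4p'; done
$P '[[[-0.006,0,-0.03,0,0,0,-1],[-0.006,-0.02,-0.08,0,0,0,-1],[-0.006,-0.07,-0.1,0,0,0,-1],[-0.006,-0.12,-0.1,0,0,0,-1],[-0.006,-0.17,-0.1,0,0,0,-1]]]' | head -2 
$P '[[[0,0,0,0,0,0,-1],[0,0,0,0,0,0,-1]]]' | head -2 
python3 -c "
from h import *
block([.50,.05],names=['scene'],save='r4')
q=fit([.505,.05,40])[0]"
```

```text
time_s: 10.3
tcp_pos: [0.5609, -0.0242, 0.2836]
eef_rot: [-180.0, -0.0, 156.4]
time_s: 10.7
tcp_pos: [0.5587, -0.0277, 0.206]
eef_rot: [-179.9, -0.1, 156.2]
contact_force: [1.1, 0.5, 1.8]
tcp_pos: [0.532, -0.0157, 0.2078]
contact_force: [4.4, -4.6, 0.6]
tcp_pos: [0.5044, -0.0036, 0.2078]
contact_force: [3.5, -5.6, 1.3]
time_s: 12.2
tcp_pos: [0.4419, -0.1568, 0.3083]
time_s: 12.4
tcp_pos: [0.4421, -0.1569, 0.307]
scene c [0.4877 0.0733] yaw 44.7 sides [107.  95.]
scene [486.2  72.9  43.7] IoU 0.924 F [-161.7   52.2] 32.2 t 12.5
```

```bash
python3 -c "
from h import *
push([.4865,.0725],43.9,overlap=.012,clear=.007); print(r.get_state()['joints'].round(0))"|grep -v '+'
```

```text
side -x normal(F) 212.4 start [0.401 0.072] toolyaw 223.9 hover rel (array([0.1304, 0.1915, 0.0216]), np.float64(-67.7)) push along tool x -1
side -y normal(F) 302.4 start [ 0.494 -0.013] toolyaw 133.9 hover rel (array([0.0114, 0.1509, 0.0216]), np.float64(22.3)) push along tool x 1
[   5.    6.  -32.   -0.  -51. -119.]
```

```bash
P="python3 -m pendant"
$P '[[[0.131,0.191,0.02,0,0,-67.7,-1],[0.131,0.191,0.02,0,0,-67.7,-1],[0.131,0.191,0.02,0,0,-67.7,-1],[0.131,0.191,0.02,0,0,-67.7,-1],[0.131,0.191,0.02,0,0,-67.7,-1]]]' >/dev/null
python3 -c "
from h import *
s=r.get_state();print(s['tcp_pos'],s['eef_rot'][2],rel([.401,.072],.206,-136.1))"
```

```text
[0.39964222 0.07534829 0.28602794] -160.32330579965534 (array([-0.0002, -0.0036,  0.08  ]), np.float64(-24.2))
```

```bash
P="python3 -m pendant"
$P '[[[0,0,0,0,0,-24.6,-1],[0,0,0,0,0,-24.6,-1],[0,0,0,0,0,-24.6,-1],[0,0,0,0,0,-24.6,-1]]]' >/dev/null
python3 -c "
from h import *
s=r.get_state();print(s['tcp_pos'],s['eef_rot'],rel([.401,.072],.206,-136.1))"
```

```text
[0.40039218 0.07313127 0.28592425] [-1.79996588e+02  1.44030096e-02 -1.36022345e+02] (array([ 0.0003, -0.0012,  0.0799]), np.float64(0.1))
```

```bash
P="python3 -m pendant"
$P '[[[0,0,0.04,0,0,0,-1],[0,0,0.079,0,0,0,-1],[0,0,0.079,0,0,0,-1],[0,0,0.079,0,0,0,-1]]]' |head -4
for i in 1 2; do $P '[[[-0.005,0,0,0,0,0,-1],[-0.010,0,0,0,0,0,-1],[-0.015,0,0,0,0,0,-1],[-0.02,0,0,0,0,0,-1],[-0.025,0,0,0,0,0,-1]]]'|sed -n '2p;4p'; done
$P '[[[0.006,0,-0.03,0,0,0,-1],[0.006,-0.02,-0.08,0,0,0,-1],[0.006,-0.07,-0.1,0,0,0,-1],[0.006,-0.1,-0.1,0,0,0,-1],[0.006,-0.1,-0.1,0,0,0,-1]]]' | head -2 
python3 -c "
from h import *
q=fit([.51,.085,20])[0]
block([.51,.085],names=['scene'],save='r5')
print(r.get_state()['tcp_pos'])"
```

```text
time_s: 13.8
tcp_pos: [0.4006, 0.0722, 0.207]
eef_rot: [-180.0, -0.1, -136.3]
contact_force: [0.1, -0.0, 0.2]
tcp_pos: [0.4177, 0.0885, 0.2076]
contact_force: [-6.5, -1.8, 1.0]
tcp_pos: [0.4361, 0.106, 0.2077]
contact_force: [-5.5, -0.9, 0.0]
time_s: 15.3
tcp_pos: [0.5043, 0.0281, 0.31]
scene [510.4  78.8  21.1] IoU 0.92 F [-136.8   53.1] 9.6 t 15.35
scene c [0.5179 0.079 ] yaw 20.0 sides [109. 106.]
[0.50187598 0.02928577 0.30815346]
```

View pics/r5_scene.png

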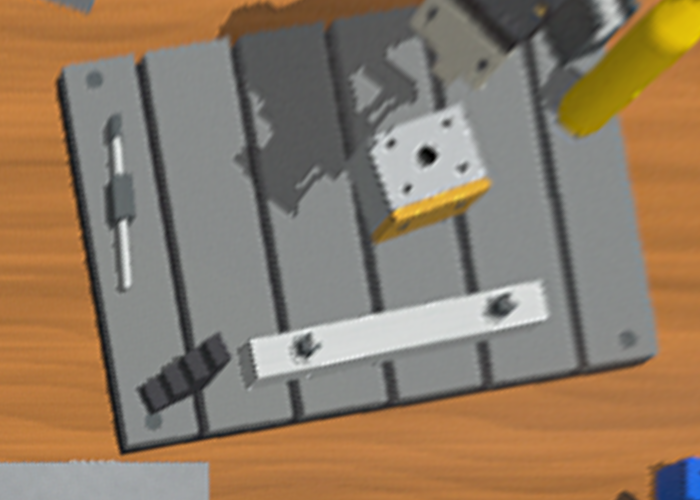

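Scene view (rectified): the centre hole is at (427,155), and the brass band (430,210) now faces the fence, about 10° short. Next I push with two spread fingers on the near face, which squares the block and takes it towards the fence.

```bash
python3 -c "
from h import *
print(rel([.438,.064],.286,-168.5))"
```

```text
(array([0.0224, 0.0692, 0.0222]), np.float64(32.1))
```

```bash
P="python3 -m pendant"
$P '[[[0.022,0.069,0.022,0,0,32.4,0.14],[0.022,0.069,0.022,0,0,32.4,0.14],[0.022,0.069,0.022,0,0,32.4,0.14],[0.022,0.069,0.022,0,0,32.4,0.14],[0.022,0.069,0.022,0,0,32.4,0.14]]]' >/dev/null
$P '[[[0,0,0,0,0,0,0.14],[0,0,0,0,0,0,0.14],[0,0,0,0,0,0,0.14]]]'; python3 -c "
from h import *
print(rel([.438,.064],.206,-168.5))"
```

```text
time_s: 16.2
tcp_pos: [0.4378, 0.0645, 0.2848]
eef_rot: [180.0, 0.0, -168.6]
contact_force: [-0.1, 0.5, -0.9]
gripper_width: 0.0494
gripper_force: 0.0
(array([-0.0001, -0.0006,  0.0788]), np.float64(-0.1))
```

```bash
P="python3 -m pendant"
$P '[[[0,0,0.04,0,0,0,0.14],[0,0,0.078,0,0,0,0.14],[0,0,0.078,0,0,0,0.14],[0,0,0.078,0,0,0,0.14]]]' |sed -n '2p;4p'
for i in 1 2 3; do $P '[[[-0.005,0,0,0,0,0,0.14],[-0.010,0,0,0,0,0,0.14],[-0.015,0,0,0,0,0,0.14],[-0.02,0,0,0,0,0,0.14],[-0.025,0,0,0,0,0,0.14]]]'|sed -n '2p;4p'; done
python3 -c "
from h import *
q=fit([.55,.08,12])[0];s=r.get_state();print(F(s['tcp_pos'][:2],s['eef_rot'][2]))"
```

```text
tcp_pos: [0.438, 0.0644, 0.207]
contact_force: [-0.1, 1.1, 0.7]
tcp_pos: [0.4616, 0.0691, 0.2071]
contact_force: [-6.5, 1.4, 1.8]
tcp_pos: [0.4854, 0.0733, 0.207]
contact_force: [-8.1, -1.5, 6.1]
tcp_pos: [0.51, 0.0782, 0.207]
contact_force: [-7.9, -2.2, 5.5]
scene [565.   84.2  13.9] IoU 0.88 F [-82.2  47.6] 2.4 t 18.15
(array([-136.2,   52.8]), np.float64(-180.23155586297415))
```

```bash
P="python3 -m pendant"
$P '[[[-0.006,0,0,0,0,0,0.14],[-0.012,0,0,0,0,0,0.14],[-0.018,0,0,0,0,0,0.14],[-0.024,0,0,0,0,0,0.14],[-0.029,0,0,0,0,0,0.14]]]'|sed -n '2p;4p'
for i in 1 2; do $P '[[[-0.001,0,0,0,0,0,0.14],[-0.002,0,0,0,0,0,0.14],[-0.003,0,0,0,0,0,0.14],[-0.003,0,0,0,0,0,0.14]]]'|sed -n '2p;4p'; done
```

```text
tcp_pos: [0.5387, 0.0841, 0.2068]
contact_force: [-8.1, -1.6, 3.9]
tcp_pos: [0.5415, 0.0848, 0.2069]
contact_force: [-6.9, -2.5, 3.0]
tcp_pos: [0.5432, 0.085, 0.2066]
contact_force: [-13.3, -1.3, 7.1]
```

```bash
P="python3 -m pendant"
for i in 1 2 3; do $P '[[[-0.0007,0,0,0,0,0,0.14],[-0.0014,0,0,0,0,0,0.14],[-0.0014,0,0,0,0,0,0.14]]]'|sed -n '2p;4p'; python3 -c "
from h import *
print(r.get_state()['moment'])"; done
```

```text
tcp_pos: [0.5436, 0.085, 0.2064]
contact_force: [-17.2, -0.5, 10.8]
[-0.08474708  6.14807825  0.234446  ]
tcp_pos: [0.5441, 0.0849, 0.2061]
contact_force: [-19.8, -0.0, 12.2]
[-0.01021712  7.46430001  0.33308786]
tcp_pos: [0.5445, 0.0849, 0.2058]
contact_force: [-25.6, -1.0, 13.6]
[-0.03299023  8.79454386  0.45082684]
```

```bash
P="python3 -m pendant"
$P '[[[0.01,0,0,0,0,0,0.14],[0.02,0,0,0,0,0,-1],[0.02,-0.025,0,0,0,8,-1],[0.02,-0.025,0,0,0,10,-1],[0.02,-0.025,0,0,0,10,-1]]]'|sed -n '2p;4p'
$P '[[[0,0,0,0,0,0,-1],[0,0,0,0,0,0,-1],[-0.004,0.0007,0,0,0,0,-1],[-0.008,0.0014,0,0,0,0,-1],[-0.012,0.0021,0,0,0,0,-1]]]'|sed -n '2p;4,5p'
for i in 1 2; do $P '[[[-0.001,0.0002,0,0,0,0,-1],[-0.002,0.0004,0,0,0,0,-1],[-0.002,0.0004,0,0,0,0,-1]]]'|sed -n '2p;4p'; done
```

```text
tcp_pos: [0.5356, 0.0583, 0.2075]
contact_force: [-0.4, 0.1, 0.1]
tcp_pos: [0.5458, 0.0605, 0.2063]
contact_force: [-12.6, -0.9, 8.6]
gripper_width: 0.0005
tcp_pos: [0.5464, 0.0603, 0.2056]
contact_force: [-12.3, -0.1, 6.6]
tcp_pos: [0.5471, 0.0603, 0.2053]
contact_force: [-17.0, -0.5, 10.0]
```

```bash
P="python3 -m pendant"
for i in 1 2 3; do $P '[[[-0.0015,0.0003,0,0,0,0,-1],[-0.003,0.0005,0,0,0,0,-1],[-0.003,0.0005,0,0,0,0,-1]]]'|sed -n '2p;4p'; done
$P '[[[0.01,0,0,0,0,0,-1],[0.03,0,-0.03,0,0,0,-1],[0.03,0,-0.08,0,0,0,-1],[0.03,-0.03,-0.12,0,0,0,-1],[0.03,-0.08,-0.12,0,0,0,-1]]]'|sed -n '2p;4p'
python3 -c "
from h import *
fit([.59,.09,11.5]);print(rel([.42,.25],.40,-168)); print(r.get_state()['joints'].round(0))"
```

```text
tcp_pos: [0.5481, 0.0601, 0.2046]
contact_force: [-23.9, -1.3, 14.2]
tcp_pos: [0.5491, 0.06, 0.2039]
contact_force: [-30.7, -1.3, 18.0]
tcp_pos: [0.5501, 0.0599, 0.2035]
contact_force: [-40.4, -1.3, 24.1]
tcp_pos: [0.5342, -0.016, 0.3332]
contact_force: [1.0, -0.6, 0.1]
scene [ 6.182e+02  9.210e+01 -4.000e-01] IoU 0.728 F [-28.4  44.7] -11.9 t 23.4
(array([ 0.1058,  0.2749, -0.0698]), np.float64(-10.6))
[  19.   11.  -23.    0.  -56. -107.]
```

```bash
P="python3 -m pendant"
for i in 1 2; do $P '[[[0.1,-0.25,-0.05,0,0,0,-1],[0.1,-0.25,-0.05,0,0,0,-1],[0.1,-0.25,-0.05,0,0,0,-1],[0.1,-0.25,-0.05,0,0,0,-1],[0.1,-0.25,-0.05,0,0,0,-1]]]'|sed -n '2p'; done
python3 - <<'E'
from h import *
out=[]
for n in("top","scene"):
    p=r.camera_params(n); R=rect(r.capture(n),p,.05)[300:760,550:1150]
    out.append(R)
im=np.hstack(out)[:,:,::-1]; im=cv2.resize(im,(800,307)); 
a=cv2.resize(out[0],(800,613))[:300,:,::-1]
cv2.imwrite("pics/fin.png",np.vstack([cv2.resize(out[0][150:440,100:500],(400,290)),cv2.resize(out[1][150:440,100:500],(400,290))])[:,:,::-1])
fit([.59,.09,11.5],names=("top",))
E
```

```text
tcp_pos: [0.445, -0.2491, 0.373]
tcp_pos: [0.3588, -0.4797, 0.4184]
top [636.7  96.8   9.8] IoU 0.535 F [-9.4 45.6] -1.7 t 24.55
```

View pics/fin.png

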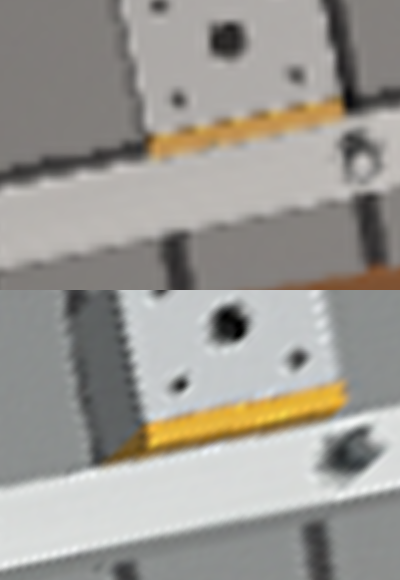

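Top panel: the brass edge runs from (150,158) to (345,112) along the fence with no gap. Scene panel: the brass band is parallel to the fence's near edge. One numeric check of the angle follows.

```bash
python3 - <<'E'
from h import *
for n in("top","scene"):
    p=r.camera_params(n); im=r.capture(n)
    R=rect(im,p,.05).astype(float); S_=cv2.GaussianBlur(R[...,0]-R[...,2],(5,5),0)   # brass = red minus blue
    L=[]
    for c in range(865,1035,4):      # last brass row per column
        a=S_[450:640,c]; i=np.nonzero(a>45)[0]
        if len(i): j=i[-1]; L.append((c,450+j+(a[j]-45)/(a[j]-a[j+1])))
    L=np.array(L)*S+[Y0,X0]; f=cv2.fitLine(L.astype(np.float32),cv2.DIST_HUBER,0,.001,.001).ravel()
    V=cv2.GaussianBlur(rect(im,p,.04).astype(float).mean(2),(5,5),0); M=[]
    for c in range(600,1080,8):      # far edge of fence: strongest fall in brightness
        x=.6745+.02-(c*S+Y0-.058)*.2035; k=int((x-X0)/S); g=np.diff(V[k-20:k+20,c]); j=np.argmin(g); M.append((c,k-20+j+.5))
    M=np.array(M)*S+[Y0,X0]; h=cv2.fitLine(M.astype(np.float32),cv2.DIST_HUBER,0,.001,.001).ravel()
    an=lambda f:np.degrees(np.arctan(-f[1]/f[0]))
    d=abs((h[2]-f[2])*-f[1]+(h[3]-f[3])*f[0])
    print(n,"brass",an(f).round(2),"fence far",an(h).round(2),"dist far edge to brass mm",(d*1e3).round(1),len(L))
E
```

```text
top brass 11.92 fence far 11.77 dist far edge to brass mm 39.3 33
scene brass 12.16 fence far 11.58 dist far edge to brass mm 35.1 34
```

```bash
python3 -c "
from plant import r
print(r.close_job())"
```

```text
the job is handed in; nothing more can be done
None
```

The job is handed in: the block was turned about 100° by nudging its corners, clear of the fence, then pushed home. By the top camera its brass face is within about 0.2° and 1 mm of flat against the fence; I saw no bystander disturbed but did not measure them at the end, and it took about 25 s of the 72 s.

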